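Grade sample pots over a bar screen

ROBOT

A 6-joint arm with a two-finger parallel gripper is mounted at the origin on the work surface; the furniture and walls round the work are solid. World frame = base frame: x ahead of the robot, y to its left, z up, the work surface at z = 0. Lengths are in m, angles in rad, forces in N, time in s.
With the tool pointing down it reaches from about 0.35 to 0.85 m from the base axis. Payload 8.1 kg.
Tool frame: the origin (TCP) lies at the very end of the fingers, on their centre line; the grasp point (between the pads) lies r.grasp_offset behind it (r.grasp_offset is the distance from the TCP to the grasp point, in m); z points along the fingers, y is the line along which they close (so a half turn about z gives the same grasp; the last joint's range is limited). The gripper opens to 93 mm and grips with 3 to 60 N. Pads are 15 mm wide; open, the fingers measure 128 mm over their backs; the gripper's body (75 mm by 188 mm) begins 65 mm behind the grasp point.
Start: joints at [1.037, 0.13, 1.488, -0, 1.523, -0.085], TCP at [0.26, 0.541, 0.219] pointing down, gripper open.
Joint ranges: [-2.96, 2.96], [-0.89, 2.26], [0.02, 2.5], [-1.34, 4.48], [0, 2.73], [-2.66, 2.66]. Speed limits (rad/s): [2.39, 2.39, 2.79, 3.14, 3.14, 3.14].

INTERFACE

Orientations are given as a rotation vector (axis times angle).
In Python, from plant import r, viewer gives the robot as it stands. The module is installed in compiled form; this text tells all that it offers.
- The arm moves only by the tool drive_tool, never from a script. Its argument "deltas" is a list of rows, each a list of 5 numbers: the shift along the tool's x, y, z in mm, then the turn about the tool's z in units of 8 degrees (1.0 is 8 degrees), then the closure in counts, from 0 (fully open) to 255 (shut). In form: [[dx, dy, dz, yaw, fingers], ...]. A call has 1 to 8 rows; each row is the pose to reach, as a shift and turn from the pose commanded when the call began, along the tool's axes at that moment; what a row does not reach only later rows make up. A row lasts 1/10 s, in which the tool goes at most 50 mm and 8.59 degrees, less where a joint would pass 70% of its speed; a pose out of reach is approached as far as the arm can. A call with a gripper value outside its range is refused whole. The fingers move at their own pace and stop on an object; "squeeze" is the grip in N (left out, the last holds). Time passes only in rows, so rows that repeat a pose let the fingers close. It gives the time, the measured TCP pose, the force, the opening and the grip force at its end, in the units of the state.
- r.state(): the state, without advancing time (a new reading comes with each control period).
- viewer.grab_frame(name): name is "side" or "top" or "wrist"; returns a dict with "img" (480x640x3 uint8, red, green, blue), "mtx" (3x3 intrinsics, pixels), "R" (3x3) and "t" (3): a world point X has camera coordinates R X + t. Camera axes: x right, y down, z forward; pixel columns grow to the right and rows downward; lengths in m; the calibration is good to about 2 mm. The wrist camera is an equidistant fisheye: a pixel r from the principal point sees the ray r / f radians off the axis. A picture is of the moment at which its call begins. There is no depth.
- r.sign_off(): hands the job in; it is judged then, once.
The state is a dict: "t": time; "joint_pos": joint angles; "joint_velocities": joint speeds; "tau": joint torques, N m; "tool_pos": TCP position; "ee_rot": TCP orientation; "force": force on the tool from outside, world axes, zero at the start; "moment": the same for the moment, N m; "gripper_width": opening from 0.0 (shut) to 1.0 (fully open); "gripper_force": force on a finger pad.
Only numpy, scipy, OpenCV 4.12 (cv2) and the standard library are available. Lean on these libraries where they do the work, as an engineer would, in place of code of your own. Each camera call takes 0.05 s, during which the arm holds its last target. There are 200 camera calls.

TASK

Lift the hopper of the grading screen by its black bar handle so that all four pots tip out onto the bar grate: the two small pots drop through into the catch tray below, the two large ones stay on the bars. Then lower the hopper fully back down, pick the two large pots off the grate and leave them side by side in the shallow steel tray, released and at rest. Leave the squeeze bottle and the timer where they stand.

Things in the scene. Friction and masses are not known exactly. Their poses are not given: they have to be found in the camera images.
- screen: grading screen, fixed to the table, grey and steel. Origin on the table below the middle of the hopper's hinge line, z up, hopper toward +x, bar grate toward -x, hinge along y. Under the grate lies a catch tray: floor 5 mm above the table, closed all round by 33 mm walls, x -169 to 0 mm, y -92 to +92 mm
- hopper (a joint): angle of the tip-up hopper in rad: 0 = down and level, resting on its stop; grows as the handle is lifted, to 1.25. Takes about 4 to 6 N at the handle; the hinge is damped and the hopper sinks back when let go. The pots slide out between about 0.5 and 0.8 rad; 1.0 rad, reached at a calm speed, empties it
- handle (a point): middle of the hopper's black bar handle: 12 mm thick, 100 mm long along the screen's y, on a rod at each end. With the hopper down it is 164 mm out (screen's +x) from the hinge line and 90 mm above it; it turns about the hinge line. Hopper: floor 32 mm above the hinge line, inside 184 mm wide and open toward the grate; walls rise 64 mm above the hinge line, back wall 28 mm inside the handle
- hinge (a point): middle of the hopper's hinge line, 88 mm above the table, below the front edge of the hopper's floor; axes as the screen's
- grate (a point): middle of the grate at bar-top height, 94 mm above the table, 82 mm from the hinge; axes as the screen's. Bars 12 mm thick along x, 169 mm long, centred at y -79, -13, 13, 79 mm (and at 0, 3 mm higher), leave two slots 54 mm wide, centred at y = -46 and 46 mm. Side rails are flush with the bar tops; an end fence at x = -87 mm rises 46 mm above the bar tops
- tray_in (a point): middle of the inner floor of the shallow open steel tray, fixed to the table: 120 mm (its x) by 220 mm (its y) outside, walls 3 mm thick and 20 mm high, floor 3 mm above the table
- large_a_center (a point): first large round screw-lid pot, brown with black lid, 66 mm diameter, 62 mm tall, 180 g; the point is its centre, half-way up; z = pot's axis, toward the lid. Starts standing in the hopper's back row; tipped out, it normally ends lying in a slot of the grate, axis along the bars, centre about 107 mm above the table
- large_b_center (a point): second large round screw-lid pot, brown with black lid, 66 mm diameter, 62 mm tall, 180 g; the point is its centre, half-way up; z = pot's axis, toward the lid. Starts standing in the hopper's back row; tipped out, it normally ends lying in a slot of the grate, axis along the bars, centre about 107 mm above the table
- small_a_center (a point): first small round screw-lid pot, white with blue lid, 43 mm diameter, 46 mm tall, 50 g; the point is its centre, half-way up; z = pot's axis, toward the lid. Starts standing in the hopper's front row, nearest the grate; tipped out, it falls through a slot by itself
- small_b_center (a point): second small round screw-lid pot, white with blue lid, 43 mm diameter, 46 mm tall, 50 g; the point is its centre, half-way up; z = pot's axis, toward the lid. Starts standing in the hopper's front row, nearest the grate; tipped out, it falls through a slot by itself
- large_a: the first large pot itself; the origin is the centre of its underside, z toward the lid
- large_b: the second large pot itself; the origin is the centre of its underside, z toward the lid
- small_a: the first small pot itself; the origin is the centre of its underside, z toward the lid
- small_b: the second small pot itself; the origin is the centre of its underside, z toward the lid
- squeeze_bottle: white squeeze bottle with an orange spout, 60 mm wide, 206 mm tall; a bystander standing on the table; the origin is the centre of its underside
- timer: small white bench timer, 42 x 62 x 54 mm; a bystander standing on the table; the origin is the centre of its underside
Mind the look-alikes: they are no part of the job. Leave any turquoise look-alike of the large_a alone.

How it is judged:
By the outcome, as a careful person would: the job done as asked, in the order asked, and still so for the second after the job is handed in, with the robot touching nothing.
It also fails if it takes over 62 s, if anything falls off the work surface, if the arm or the gripper's body presses on something with over 40 N, if the wrist force passes 120 N, or if a joint passes its speed limit or range.

## Working session

There is one attempt and no reset: what is moved stays moved. The work goes in short steps, Python scripts to look and compute and a tool call to move; the robot and the scene stay as the last step left them, time stands still between calls to the robot, and variables do not carry over. Pictures are saved under pics/ and viewed, at most 13 in all, crops included, and the job is handed in when it is done.

Besides the shell and the picture viewer there is one more tool, called as a command line: name --pt "numbers of a row" for each row, then --argument value for the rest. drive_tool: Moves the arm, as the interface text tells. Its arguments: {"type":"object","properties":{"deltas":{"type":"array","items":{"type":"array","items":{"type":"number"}}},"squeeze":{"type":"number"}},"required":["deltas"]}

```bash
mkdir -p pics; python3 - <<'E'
from plant import r, viewer
import cv2, numpy as np, pickle
s=r.state(); print({k:np.round(v,3) for k,v in s.items()}, r.grasp_offset)
for n in ("side","top","wrist"):
    f=viewer.grab_frame(n); cv2.imwrite(f"pics/{n}0.png",f["img"][:,:,::-1]); pickle.dump(f,open(f"{n}0.pkl","wb"))
    print(n,f["mtx"].tolist(),np.round(f["R"],3).tolist(),np.round(f["t"],3), "cam",np.round(-f["R"].T@f["t"],3))
E
```

```text
{'t': np.float64(0.0), 'joint_pos': array([ 1.037,  0.131,  1.489,  0.   ,  1.523, -0.085]), 'joint_velocities': array([-0.   , -0.001,  0.   , -0.001, -0.001,  0.   ]), 'tau': array([ 1.0000e-03, -5.5983e+01, -4.9178e+01,  7.7000e-02,  3.5000e-02,
       -0.0000e+00]), 'tool_pos': array([0.26 , 0.54 , 0.218]), 'ee_rot': array([-6.990e-01, -3.062e+00,  3.000e-03]), 'force': array([ 0.25 ,  0.185, -0.196]), 'moment': array([-0.024,  0.011,  0.017]), 'gripper_force': np.float64(0.0), 'gripper_width': np.float64(0.996)} 0.0188
side [[559.7099785033178, 0.0, 315.915127859732], [0.0, 559.7099785033178, 244.4683290675062], [0.0, 0.0, 1.0]] [[0.962, -0.271, -0.02], [-0.189, -0.615, -0.766], [0.195, 0.741, -0.643]] [-0.37   0.207  1.616] cam [ 0.08 -1.17  1.19]
top [[511.04066680503786, 0.0, 317.4691108955242], [0.0, 511.04066680503786, 239.3408192874859], [0.0, 0.0, 1.0]] [[0.025, -1.0, 0.004], [-0.99, -0.025, -0.138], [0.138, -0.001, -0.99]] [0.021 0.392 1.305] cam [0.207 0.032 1.346]
wrist [[371.64829954431775, 0.0, 312.53626953753724], [0.0, 371.64829954431775, 238.84936213320165], [0.0, 0.0, 1.0]] [[0.433, 0.901, -0.001], [0.873, -0.419, 0.249], [0.223, -0.109, -0.969]] [-0.6   -0.029  0.39 ] cam [0.198 0.571 0.384]
```

View pics/top0.png

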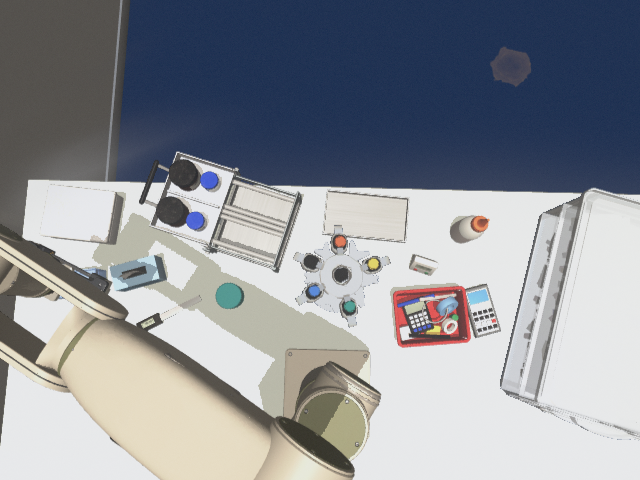

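View pics/side0.png

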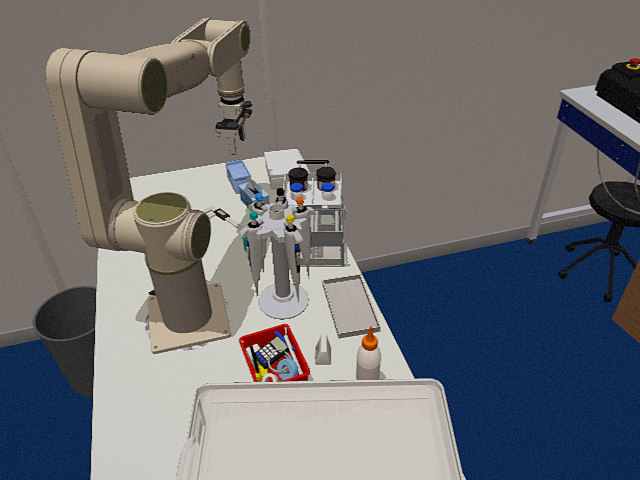

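Top view: the screen is at upper left, with the handle at about (150,183), black lids at (184,175) and (172,212), and the grate at (257,222). The steel tray is at (366,216), the bottle at (470,228), the timer at (423,265), and the turquoise look-alike at (229,295). A pipette carousel stands at (340,275), which is an obstacle.

```bash
cat > h.py <<'E'
import numpy as np, cv2, pickle
def ray(f,px,z):
    K=f["mtx"]; d=f["R"].T@np.linalg.solve(K,[px[0],px[1],1.0]); c=-f["R"].T@f["t"]
    return c+d*(z-c[2])/d[2]
def proj(f,X):
    p=f["mtx"]@(f["R"]@np.asarray(X,float)+f["t"]); return p[:2]/p[2]
E
python3 - <<'E'
from h import *
f=pickle.load(open("top0.pkl","rb")); im=f["img"]
m=((im.max(2)<55)).astype(np.uint8); m[:140]=0; m[230:]=0; m[:,:135]=0; m[:,240:]=0
n,l,st,c=cv2.connectedComponentsWithStats(m)
for i in range(1,n):
    if st[i,4]>60:
        ys,xs=np.where(l==i); print(st[i],c[i], cv2.minAreaRect(np.c_[xs,ys].astype(np.float32)), ray(f,c[i],.18))
crop=cv2.resize(im[140:280,130:420,::-1],None,fx=2.75,fy=2.75,interpolation=cv2.INTER_CUBIC)
cv2.imwrite("pics/crop1.png",crop)
E
```

```text
[179 168  19  20  67] [191.14925373 179.85074627] ((189.980712890625, 179.36422729492188), (8.2672119140625, 23.430906295776367), 43.2642936706543) [0.50280888 0.33034816 0.18      ]
```

View pics/crop1.png

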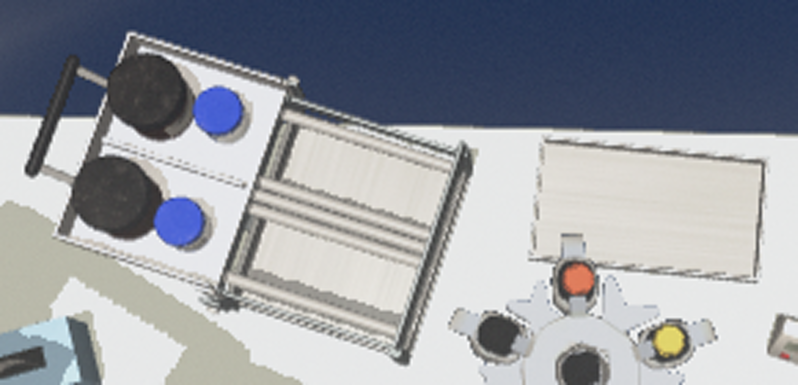

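The crop shows the two black-lidded brown pots at crop (147,95) and (115,195). Both are in the hopper's back row, so they are the large pots; the turquoise pot is outside the screen. The handle ends are at (71,60) and (33,172), and the fence ends at (465,150) and (403,358).

```bash
python3 - <<'E'
from h import *
f=pickle.load(open("top0.pkl","rb")); g=lambda p,z: ray(f,(p[0]/2.75+130,p[1]/2.75+140),z)
ha,hb=g((71,60),.178),g((33,172),.178); print("handle",ha,hb,(ha+hb)/2,np.linalg.norm(ha-hb))
fa,fb=g((465,150),.14),g((403,358),.14); print("fence",fa,fb,(fa+fb)/2,np.linalg.norm(fa-fb))
h=(ha+hb)/2; F=(fa+fb)/2; d=(h-F)[:2]; L=np.linalg.norm(d); print("len",L,"expect ~",.164+.082+.087, "ang",np.degrees(np.arctan2(d[1],d[0])))
for a,b in((ha,hb),(fa,fb)):
    e=a-b; print("yaxis ang",np.degrees(np.arctan2(e[1],e[0])))
u=d/L; print("hinge",h[:2]-.164*u)
T=[g(p,.02) for p in((543,140),(765,160),(755,279),(533,260))]; print("tray",np.round(T,3).tolist(),np.mean(T,0))
# carousel height: two-view on red/yellow cap
s=pickle.load(open("side0.pkl","rb"))
for nm,pt,ps in(("red",(339,242),(300,201)),("yellow",(374,265),(290,219)),("teal",(349,307),(254,216)),("bottle",(480,224),(370,332))):
    c1=-f["R"].T@f["t"];d1=f["R"].T@np.linalg.solve(f["mtx"],[*pt,1]);c2=-s["R"].T@s["t"];d2=s["R"].T@np.linalg.solve(s["mtx"],[*ps,1])
    A=np.c_[d1,-d2];k=np.linalg.lstsq(A,c2-c1,rcond=None)[0];print(nm,np.round(c1+d1*k[0],3),np.round(c2+d2*k[1],3))
print("timer",ray(f,(423,265),.03))
E
```

```text
handle [0.54466744 0.41651155 0.178     ] [0.44616705 0.44191275 0.178     ] [0.49541725 0.42921215 0.178     ] 0.10172289182971385
fence [0.48341166 0.07840325 0.14      ] [0.29945753 0.12615925 0.14      ] [0.3914346  0.10228125 0.14      ] 0.19005199204706097
len 0.34306880618269603 expect ~ 0.33299999999999996 ang 72.35637166684377
yaxis ang -14.46033633559287
yaxis ang -14.553188083980547
hinge [0.44570957 0.27292668]
tray [[0.523, 0.008, 0.02], [0.509, -0.206, 0.02], [0.392, -0.197, 0.02], [0.405, 0.015, 0.02]] [ 0.45726803 -0.09513989  0.02      ]
red [ 0.343 -0.011  0.342] [ 0.345 -0.012  0.343]
yellow [ 0.299 -0.081  0.344] [ 0.302 -0.081  0.344]
teal [ 0.216 -0.034  0.338] [ 0.219 -0.034  0.338]
bottle [ 0.417 -0.347  0.172] [ 0.424 -0.348  0.174]
timer [ 0.33086974 -0.24309175  0.03      ]
```

```bash
cat >> h.py <<'E'
from scipy.spatial.transform import Rotation as Ro
def S(p):  # screen xyz (mm) -> world, uses fitted pose
    a=POSE[2]; u=np.array([np.cos(a),np.sin(a)]); v=np.array([-u[1],u[0]])
    return np.array([*(np.array(POSE[:2])+p[0]/1e3*u+p[1]/1e3*v),p[2]/1e3])
def totool(s,X,c=None): # world target -> shift in tool axes, mm
    return Ro.from_rotvec(s["ee_rot"]).inv().apply(np.asarray(X)-s["tool_pos"])*1e3
E
python3 - <<'E'
import h; from h import *; from scipy.optimize import least_squares
from plant import r
f=pickle.load(open("top0.pkl","rb"))
pts=[((71,60),(164,-50,178)),((33,172),(164,50,178)),((465,150),(-169,-92,140)),((403,358),(-169,92,140)),((130,35),(136,-95,152)),((57,235),(136,95,152)),((293,85),(0,-95,152)),((222,300),(0,95,152))]
def res(q):
    h.POSE=q; return np.ravel([proj(f,S(w))-(p[0]/2.75+130,p[1]/2.75+140) for p,w in pts])
o=least_squares(res,[.4457,.2729,1.29],loss="soft_l1"); print(o.x,np.degrees(o.x[2])); print(res(o.x).reshape(-1,2).round(1).tolist())
open("h.py","a").write(f"POSE={o.x.tolist()}\n")
s=r.state(); M=Ro.from_rotvec(s["ee_rot"]).as_matrix(); print(M.round(3)); 
print("tool y ang",np.degrees(np.arctan2(M[1,1],M[0,1])))
print("handle",S((164,0,178)), "shift to TCP over", totool(s,S((164,0,159))))
for w in((-82,-46,94),(-82,46,94)): print(S(w))
E
```

```text
[0.44475586 0.26735306 1.27052551] 72.79574932189388
[[3.0, 1.6], [1.3, 0.3], [-0.1, 0.3], [-2.8, -3.2], [2.4, 0.2], [0.4, 1.1], [-3.9, -0.4], [-5.6, -4.3]]
[[-0.901  0.434 -0.001]
 [ 0.434  0.901 -0.001]
 [ 0.    -0.001 -1.   ]]
tool y ang 64.28445895721269
handle [0.4932636  0.42401511 0.178     ] shift to TCP over [-260.49971141   -3.44781961   58.82191685]
[0.46444378 0.1754162  0.094     ]
[0.37656019 0.20262786 0.094     ]
```

drive_tool --pt "-30 0 -5 -0.4 60" --pt "-75 0 -5 -1 80" --pt "-120 1 -5 -1.34 100" --pt "-165 1 -5 -1.34 110" --pt "-205 2 -5 -1.34 110" --pt "-240 2 -5 -1.34 110" --pt "-260 2 -5 -1.34 110" --pt "-260 2 -5 -1.34 110"

```text
t: 0.95
tool_pos: [0.4973, 0.428, 0.2229]
ee_rot: [-0.415, -3.114, 0.001]
force: [-0.3, 0.5, 0.4]
gripper_width: 0.57
gripper_force: 0.0
```

```bash
python3 - <<'E'
from h import *
from plant import r,viewer
for n in("wrist","top"):
    f=viewer.grab_frame(n); pickle.dump(f,open(n+"1.pkl","wb"))
    if n=="wrist": cv2.imwrite("pics/w1.png",f["img"][:,:,::-1])
s=r.state(); print(s["tool_pos"],s["gripper_width"],s["t"]); M=Ro.from_rotvec(s["ee_rot"]).as_matrix(); print(M.round(3).tolist())
E
```

```text
[0.49483087 0.42986297 0.22324048] 0.5698961178227224 1.05
[[-0.966, 0.259, -0.001], [0.259, 0.966, -0.0], [0.001, -0.0, -1.0]]
```

View pics/w1.png

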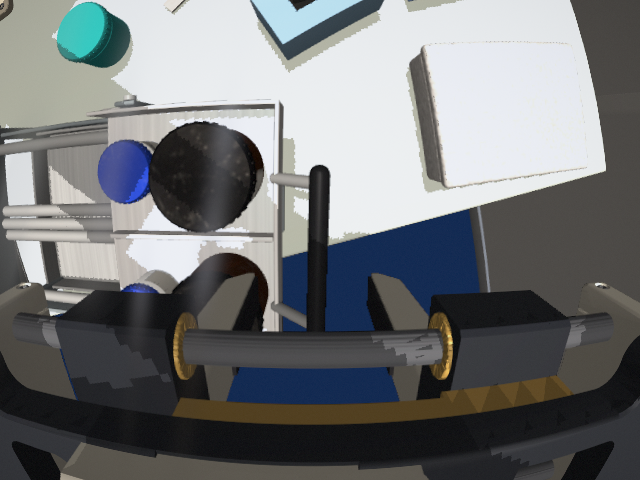

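The wrist view shows the bar running vertically from (319,168) down, centred between the fingertips (250,280) and (380,280). The rods are at rows 181 and 313.

```bash
cat >> h.py <<'E'
POSE=[0.4530,0.2708,np.radians(75)]
def fray(f,px,z):
    K=f["mtx"]; a=np.array([(px[0]-K[0,2])/K[0,0],(px[1]-K[1,2])/K[1,1]]); t=np.linalg.norm(a)
    d=f["R"].T@np.array([*(a/t*np.sin(t)),np.cos(t)]); c=-f["R"].T@f["t"]; return c+d*(z-c[2])/d[2]
E
python3 - <<'E'
from h import *
f=pickle.load(open("wrist1.pkl","rb"))
e=fray(f,(319,167),.182);b=fray(f,(317,320),.182);print(e,b,np.degrees(np.arctan2(*(b-e)[[1,0]])))
print("rods",fray(f,(316,181),.178),fray(f,(316,325),.178),"S",S((164,50,178)),S((164,-50,178)))
# hopper back-wall inner corner, front-left corner, divider
for p in((281,101),(278,235),(112,235)): print(p,fray(f,p,.152))
E
```

```text
[0.44293223 0.44732676 0.182     ] [0.53264245 0.42226088 0.182     ] -15.61086226973541
rods [0.45046446 0.44361496 0.178     ] [0.53792665 0.42024601 0.178     ] S [0.44715003 0.44215279 0.178     ] [0.54374261 0.41627088 0.178     ]
(281, 101) [0.39747772 0.4352931  0.152     ]
(278, 235) [0.48071722 0.40981291 0.152     ]
(112, 235) [0.44827107 0.29062627 0.152     ]
```

drive_tool --pt "0 2 20 0 110" --pt "0 2 45 0 110" --pt "0 2 62 0 110" --pt "0 2 64 0 110" --pt "0 2 64 0 230" --pt "0 2 64 0 230" --pt "0 2 64 0 230" --pt "0 2 64 0 230" --squeeze 25

```text
t: 1.85
tool_pos: [0.4965, 0.4319, 0.1609]
ee_rot: [0.41, 3.113, 0.002]
force: [0.2, -0.1, -1.0]
gripper_width: 0.272
gripper_force: 0.0
```

drive_tool --pt "0 0 0 0 230" --pt "0 0 0 0 230" --pt "0 0 0 0 230" --pt "0 0 0 0 230"

```text
t: 2.25
tool_pos: [0.4961, 0.4311, 0.16]
ee_rot: [0.41, 3.114, -0.001]
force: [-1.7, -4.5, 5.4]
gripper_width: 0.123
gripper_force: 25.0
```

```bash
python3 - <<'E'
import numpy as np
# theta profile 0..1.05 in 48 rows with soft start/end, per-call relative shifts
n=48; t=np.arange(n+1)/n; th=1.05*(t-np.sin(2*np.pi*t)/(2*np.pi)*0.6)
P=187.08*np.c_[np.cos(np.arctan2(90,164)+th),np.sin(np.arctan2(90,164)+th)]
for k in range(0,n,8): print("th",th[k].round(2),th[k+8].round(2),[[0,float(a.round(1)),float((-b).round(1))] for a,b in P[k+1:k+9]-P[k]])
E
```

```text
th 0.0 0.09 [[0, -0.8, -1.4], [0, -1.6, -2.9], [0, -2.5, -4.4], [0, -3.5, -6.1], [0, -4.5, -7.8], [0, -5.7, -9.7], [0, -7.1, -11.8], [0, -8.6, -14.1]]
th 0.09 0.26 [[0, -1.7, -2.5], [0, -3.6, -5.2], [0, -5.7, -8.1], [0, -8.1, -11.2], [0, -10.8, -14.5], [0, -13.7, -18.0], [0, -17.0, -21.7], [0, -20.5, -25.5]]
th 0.26 0.52 [[0, -3.8, -3.9], [0, -8.0, -7.8], [0, -12.4, -11.8], [0, -17.1, -15.7], [0, -22.0, -19.6], [0, -27.2, -23.4], [0, -32.6, -27.0], [0, -38.1, -30.5]]
th 0.52 0.79 [[0, -5.7, -3.3], [0, -11.4, -6.4], [0, -17.1, -9.2], [0, -22.9, -11.8], [0, -28.6, -14.1], [0, -34.1, -16.2], [0, -39.5, -18.0], [0, -44.7, -19.6]]
th 0.79 0.96 [[0, -5.0, -1.4], [0, -9.7, -2.5], [0, -14.2, -3.5], [0, -18.4, -4.3], [0, -22.2, -5.0], [0, -25.8, -5.5], [0, -29.1, -6.0], [0, -32.1, -6.3]]
th 0.96 1.05 [[0, -2.7, -0.3], [0, -5.2, -0.5], [0, -7.4, -0.6], [0, -9.5, -0.8], [0, -11.4, -0.9], [0, -13.1, -0.9], [0, -14.8, -1.0], [0, -16.5, -1.0]]
```

drive_tool --pt "0 -0.8 -1.4 0 230" --pt "0 -1.6 -2.9 0 230" --pt "0 -2.5 -4.4 0 230" --pt "0 -3.5 -6.1 0 230" --pt "0 -4.5 -7.8 0 230" --pt "0 -5.7 -9.7 0 230" --pt "0 -7.1 -11.8 0 230" --pt "0 -8.6 -14.1 0 230"

```text
t: 3.05
tool_pos: [0.4936, 0.4232, 0.174]
ee_rot: [-0.41, -3.115, -0.0]
force: [2.4, 2.9, -4.5]
gripper_width: 0.123
gripper_force: 25.1
```

drive_tool --pt "0 -1.7 -2.5 0 230" --pt "0 -3.6 -5.2 0 230" --pt "0 -5.7 -8.1 0 230" --pt "0 -8.1 -11.2 0 230" --pt "0 -10.8 -14.5 0 230" --pt "0 -13.7 -18.0 0 230" --pt "0 -17.0 -21.7 0 230" --pt "0 -20.5 -25.5 0 230"

```text
t: 3.85
tool_pos: [0.488, 0.404, 0.2001]
ee_rot: [-0.409, -3.115, -0.002]
force: [-0.2, 6.4, -0.5]
gripper_width: 0.122
gripper_force: 25.0
```

Forces are small, so I'll continue.

drive_tool --pt "0 -3.8 -3.9 0 230" --pt "0 -8.0 -7.8 0 230" --pt "0 -12.4 -11.8 0 230" --pt "0 -17.1 -15.7 0 230" --pt "0 -22.0 -19.6 0 230" --pt "0 -27.2 -23.4 0 230" --pt "0 -32.6 -27.0 0 230" --pt "0 -38.1 -30.5 0 230"

```text
t: 4.65
tool_pos: [0.4776, 0.3683, 0.2317]
ee_rot: [-0.407, -3.115, -0.006]
force: [-4.3, 9.0, 4.0]
gripper_width: 0.12
gripper_force: 24.9
```

drive_tool --pt "0 -5.7 -3.3 0 230" --pt "0 -11.4 -6.4 0 230" --pt "0 -17.1 -9.2 0 230" --pt "0 -22.9 -11.8 0 230" --pt "0 -28.6 -14.1 0 230" --pt "0 -34.1 -16.2 0 230" --pt "0 -39.5 -18.0 0 230" --pt "0 -44.7 -19.6 0 230"

```text
t: 5.45
tool_pos: [0.4654, 0.3246, 0.2512]
ee_rot: [-0.407, -3.113, -0.004]
force: [-8.8, 6.9, 6.4]
gripper_width: 0.122
gripper_force: 25.1
```

drive_tool --pt "0 -5.0 -1.4 0 230" --pt "0 -9.7 -2.5 0 230" --pt "0 -14.2 -3.5 0 230" --pt "0 -18.4 -4.3 0 230" --pt "0 -22.2 -5.0 0 230" --pt "0 -25.8 -5.5 0 230" --pt "0 -29.1 -6.0 0 230" --pt "0 -32.1 -6.3 0 230"

```text
t: 6.25
tool_pos: [0.4567, 0.2932, 0.257]
ee_rot: [-0.407, -3.112, -0.002]
force: [-8.8, 5.3, 6.9]
gripper_width: 0.122
gripper_force: 25.1
```

drive_tool --pt "0 -2.7 -0.3 0 230" --pt "0 -5.2 -0.5 0 230" --pt "0 -7.4 -0.6 0 230" --pt "0 -9.5 -0.8 0 230" --pt "0 -11.4 -0.9 0 230" --pt "0 -13.1 -0.9 0 230" --pt "0 -14.8 -1.0 0 230" --pt "0 -16.5 -1.0 0 230"

```text
t: 7.05
tool_pos: [0.4523, 0.2772, 0.2576]
ee_rot: [-0.407, -3.112, -0.001]
force: [-10.1, 4.6, 5.8]
gripper_width: 0.117
gripper_force: 25.1
```

```bash
python3 - <<'E'
from h import *
from plant import r,viewer
a=viewer.grab_frame("top"); b=viewer.grab_frame("side"); 
c1=cv2.resize(a["img"][140:280,130:310],(540,420)); c2=cv2.resize(b["img"][140:280,230:350],(260,303)); 
o=np.zeros((420,800,3),np.uint8); o[:,:540]=c1; o[:303,540:]=c2
cv2.imwrite("pics/up.png",o[:,:,::-1]); print(r.state()["tool_pos"],r.state()["force"])
E
```

```text
[0.45222706 0.27697912 0.25762465] [-10.96792182   3.12964009   4.97012836]
```

View pics/up.png

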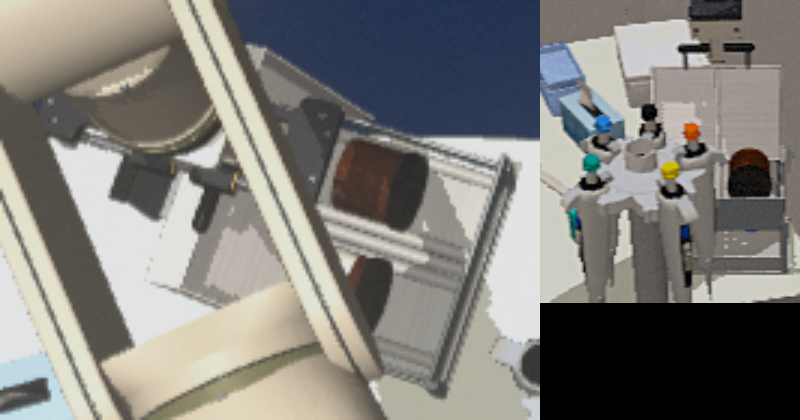

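Both large pots lie on the grate, in crop at (380,185) and (370,300), and the hopper is empty. Next I lower it.

```bash
python3 - <<'E'
import numpy as np
n=32; t=1-np.arange(n+1)/n; th=1.05*(t-np.sin(2*np.pi*t)/(2*np.pi)*0.6)
P=187.08*np.c_[np.cos(np.arctan2(90,164)+th),np.sin(np.arctan2(90,164)+th)]
for k in range(0,n,8): print([[0,float(a.round(1)),float((-b).round(1)),0,230] for a,b in P[k+1:k+9]-P[k]])
E
```

```text
[[0, 2.5, 0.1, 0, 230], [0, 5.1, 0.2, 0, 230], [0, 8.0, 0.3, 0, 230], [0, 11.3, 0.6, 0, 230], [0, 15.1, 0.9, 0, 230], [0, 19.4, 1.4, 0, 230], [0, 24.5, 2.1, 0, 230], [0, 30.2, 3.0, 0, 230]]
[[0, 6.4, 1.3, 0, 230], [0, 13.4, 3.0, 0, 230], [0, 21.0, 5.1, 0, 230], [0, 29.0, 7.8, 0, 230], [0, 37.4, 11.0, 0, 230], [0, 46.0, 14.8, 0, 230], [0, 54.6, 19.1, 0, 230], [0, 63.1, 23.9, 0, 230]]
[[0, 8.2, 5.3, 0, 230], [0, 16.1, 10.9, 0, 230], [0, 23.4, 16.8, 0, 230], [0, 30.2, 22.7, 0, 230], [0, 36.3, 28.6, 0, 230], [0, 41.7, 34.3, 0, 230], [0, 46.4, 39.7, 0, 230], [0, 50.5, 44.8, 0, 230]]
[[0, 3.5, 4.6, 0, 230], [0, 6.4, 8.7, 0, 230], [0, 8.9, 12.4, 0, 230], [0, 11.0, 15.6, 0, 230], [0, 12.7, 18.4, 0, 230], [0, 14.2, 20.9, 0, 230], [0, 15.5, 23.1, 0, 230], [0, 16.7, 25.3, 0, 230]]
```

drive_tool --pt "0 2.5 0.1 0 230" --pt "0 5.1 0.2 0 230" --pt "0 8.0 0.3 0 230" --pt "0 11.3 0.6 0 230" --pt "0 15.1 0.9 0 230" --pt "0 19.4 1.4 0 230" --pt "0 24.5 2.1 0 230" --pt "0 30.2 3.0 0 230"

```text
t: 7.95
tool_pos: [0.4607, 0.3055, 0.2542]
ee_rot: [-0.409, -3.112, 0.002]
force: [-5.2, 1.2, 0.6]
gripper_width: 0.122
gripper_force: 24.9
```

drive_tool --pt "0 6.4 1.3 0 230" --pt "0 13.4 3.0 0 230" --pt "0 21.0 5.1 0 230" --pt "0 29.0 7.8 0 230" --pt "0 37.4 11.0 0 230" --pt "0 46.0 14.8 0 230" --pt "0 54.6 19.1 0 230" --pt "0 63.1 23.9 0 230"

```text
t: 8.75
tool_pos: [0.4797, 0.3671, 0.2296]
ee_rot: [0.41, 3.113, 0.0]
force: [5.5, -0.7, 0.7]
gripper_width: 0.117
gripper_force: 25.0
```

drive_tool --pt "0 8.2 5.3 0 230" --pt "0 16.1 10.9 0 230" --pt "0 23.4 16.8 0 230" --pt "0 30.2 22.7 0 230" --pt "0 36.3 28.6 0 230" --pt "0 41.7 34.3 0 230" --pt "0 46.4 39.7 0 230" --pt "0 50.5 44.8 0 230"

```text
t: 9.55
tool_pos: [0.4929, 0.4156, 0.1845]
ee_rot: [0.411, 3.113, 0.0]
force: [4.6, -1.0, -0.6]
gripper_width: 0.119
gripper_force: 25.0
```

drive_tool --pt "0 3.5 4.6 0 230" --pt "0 6.4 8.7 0 230" --pt "0 8.9 12.4 0 230" --pt "0 11.0 15.6 0 230" --pt "0 12.7 18.4 0 230" --pt "0 14.2 20.9 0 230" --pt "0 15.5 23.1 0 230" --pt "0 16.7 25.3 0 230"

```text
t: 10.35
tool_pos: [0.4969, 0.431, 0.1601]
ee_rot: [0.411, 3.113, -0.002]
force: [-3.8, -12.5, 18.5]
gripper_width: 0.12
gripper_force: 25.0
```

drive_tool --pt "0 0 0 0 110" --pt "0 0 0 0 110" --pt "0 0 0 0 110" --pt "0 0 0 0 110" --pt "0 0 -30 0 110" --pt "0 0 -75 0 60" --pt "0 0 -120 0 0" --pt "0 -30 -140 0 0"

```text
t: 11.15
tool_pos: [0.4891, 0.4052, 0.3044]
ee_rot: [0.406, 3.111, 0.008]
force: [1.4, -0.7, 0.3]
gripper_width: 0.759
gripper_force: 0.0
```

drive_tool --pt "0 -30 0 0 0" --pt "0 -65 0 0 0" --pt "0 -90 0 0 0" --pt "0 -100 0 0 0"

```text
t: 11.55
tool_pos: [0.462, 0.3044, 0.3]
ee_rot: [0.412, 3.114, 0.0]
force: [0.2, 0.8, 0.2]
gripper_width: 1.0
gripper_force: 0.0
```

```bash
python3 - <<'E'
from h import *
from plant import r,viewer
for n in("wrist","top"):
    f=viewer.grab_frame(n); pickle.dump(f,open(n+"2.pkl","wb"))
    cv2.imwrite(f"pics/{n}2.png",f["img"][:,:,::-1])
s=r.state(); print(s["t"],s["tool_pos"],s["gripper_width"],s["joint_pos"])
E
```

```text
11.65 [0.46232789 0.30537668 0.3000192 ] 1.00107675897501 [ 4.91085465e-01 -1.44055527e-02  1.49174180e+00  1.63842739e-04
  1.66350261e+00 -8.16805422e-01]
```

View pics/wrist2.png

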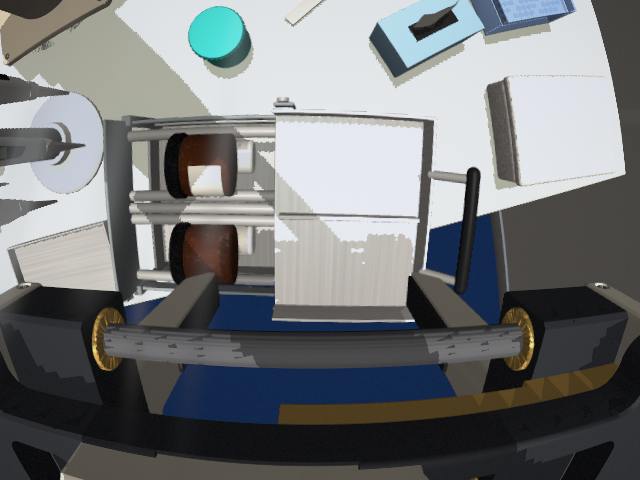

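Both large pots lie in the slots, axes along the bars and lids toward the fence: (203,165) and (205,253). The small white pots are below the grate, and the hopper is down. I'll measure the pot x positions and the free space for the fingers.

```bash
python3 - <<'E'
from h import *
f=pickle.load(open("wrist2.pkl","rb"))
a=POSE[2];u=np.array([np.cos(a),np.sin(a)]);v=np.array([-u[1],u[0]])
def sc(p,z): w=fray(f,p,z)[:2]-POSE[:2]; return np.round([w@u*1e3,w@v*1e3],1)
for nm,p,z in [("A lid ridge",(166,165),.14),("A bot ridge",(237,165),.14),("A bot mid",(237,165),.107),("A y edges",(203,132),.125),("",(203,198),.125),
 ("B lid ridge",(171,250),.14),("B bot ridge",(237,250),.14),("B yedge",(205,222),.125),("hopper front L",(275,116),.152),("hopper front floor",(275,215),.12),("fence top L",(124,116),.14),("fence bot",(131,215),.094),
 ("bar -13 end",(132,217),.094),("bar 13",(132,195),.094),("bar0",(132,207),.097),("bar79",(132,133),.094),("bar-79",(136,274),.094),("handle",(474,170),.178),("handle2",(461,290),.178)]:
    print(nm,sc(p,z))
s=r=None
E
```

```text
A lid ridge [-98.9  55.8]
A bot ridge [-31.   53.2]
A bot mid [-37.7  51.5]
A y edges [-66.3  84.7]
 [-68.5  22. ]
B lid ridge [-100.1  -25.4]
B bot ridge [-34.1 -25. ]
B yedge [-67.9  -1.4]
hopper front L [ 4.5 94.8]
hopper front floor [0.2 4. ]
fence top L [-142.2  105.5]
fence bot [-165.     1.1]
bar -13 end [-164.    -1.1]
bar 13 [-161.5   23.4]
bar0 [-161.2   10.5]
bar79 [-157.5   90.9]
bar-79 [-167.8  -68. ]
handle [168.9  54. ]
handle2 [167.3 -51.3]
```

```bash
cat >> h.py <<'E'
POSE=[0.4472,0.2724,np.radians(73.4)]
def T(x,y,z=0):
    a=np.radians(-3.5); return np.array([.457+x/1e3*np.cos(a)-y/1e3*np.sin(a),-.095+x/1e3*np.sin(a)+y/1e3*np.cos(a),z])
E
python3 - <<'E'
from h import *
from plant import r
s=r.state(); f=pickle.load(open("wrist2.pkl","rb"))
for nm,X in(("A",S((-68,46,88))),("B",S((-68,-46,88))),("far",T(12,-45,.025)),("near",T(12,45,.025))): print(nm,X.round(4),totool(s,X).round(1))
def fp(X):
    c=f["R"]@X+f["t"]; t=np.arctan2(np.hypot(*c[:2]),c[2]); return c[:2]/np.hypot(*c[:2])*t*f["mtx"][0,0]+f["mtx"][:2,2]
for p in((-99,46,140),(-37,46,140),(-160,0,97),(-160,79,94),(-160,-79,94),(164,50,178)): print(p,fp(S(p)).round(0))
E
```

```text
A [0.3837 0.2204 0.088 ] [  53.9 -102.7  211.9]
B [0.4719 0.1941 0.088 ] [ -38.  -105.1  212. ]
far [ 0.4662 -0.1406  0.025 ] [-119.6 -429.9  274.8]
near [ 0.4717 -0.0508  0.025 ] [-101.5 -341.7  274.8]
(-99, 46, 140) [167. 166.]
(-37, 46, 140) [232. 165.]
(-160, 0, 97) [133. 207.]
(-160, 79, 94) [132. 134.]
(-160, -79, 94) [140. 275.]
(164, 50, 178) [470. 173.]
```

drive_tool --pt "-10 -35 20 0.2 30" --pt "-25 -75 50 0.2 30" --pt "-38 -102 85 0.2 30" --pt "-38 -105 115 0.2 30" --pt "-38 -105 115 0.2 30"

```text
t: 12.15
tool_pos: [0.4693, 0.1938, 0.1796]
ee_rot: [-0.454, -3.101, 0.005]
force: [-0.1, -0.3, 0.1]
gripper_width: 0.888
gripper_force: 0.0
```

```bash
python3 - <<'E'
from h import *
from plant import r,viewer
f=viewer.grab_frame("wrist"); g=viewer.grab_frame("side"); o=np.zeros((480,800,3),np.uint8); o[:,:520]=f["img"][:,60:580]; o[:300,520:]=cv2.resize(g["img"][10:220,130:326],(280,300))
cv2.imwrite("pics/w3.png",o[:,:,::-1]); s=r.state(); print(s["tool_pos"],totool(s,S((-68,-46,88))),s["joint_pos"],s["t"])
E
```

```text
[0.47185507 0.19557153 0.18489332] [-0.5284114  -1.40666065 96.89295417] [ 2.92137697e-01 -9.34828915e-02  1.77659770e+00  5.09116041e-04
  1.45945024e+00 -9.89512237e-01] 12.25
```

View pics/w3.png

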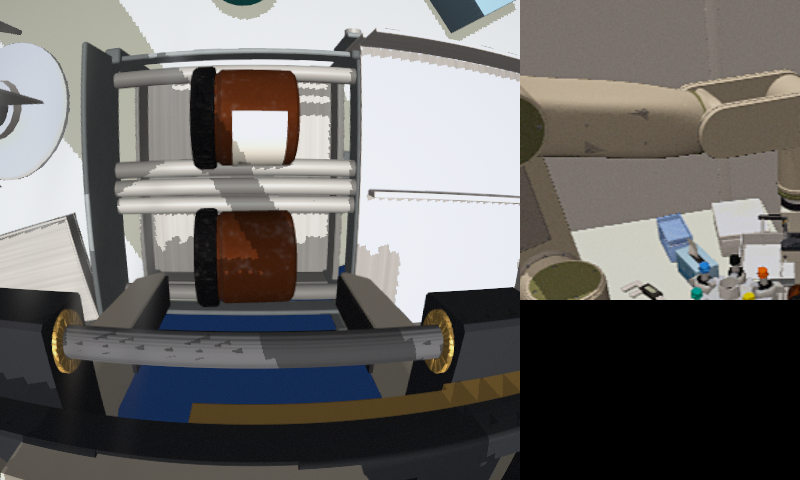

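Pot B sits between the fingertips, about 4 mm toward the fence, with its lid at x=193 and base at x=297 and the tips at 168 and 338. The forearm is high enough to clear the carousel caps. I'll descend and grip.

drive_tool --pt "0 -4 20 0 30" --pt "0 -4 50 0 30" --pt "0 -4 80 0 30" --pt "0 -4 95 0 30" --pt "0 -4 96 0 150" --pt "0 -4 96 0 150" --pt "0 -4 96 0 150" --pt "0 -4 96 0 150" --squeeze 20

```text
t: 13.05
tool_pos: [0.4719, 0.1914, 0.0905]
ee_rot: [0.453, 3.106, 0.002]
force: [-0.2, 0.2, 3.0]
gripper_width: 0.692
gripper_force: 19.6
```

drive_tool --pt "0 0 -20 0 150" --pt "0 0 -60 0 150" --pt "0 0 -110 0 150" --pt "0 0 -155 0 150" --pt "0 0 -180 0 150" --pt "0 0 -180 0 150"

```text
t: 13.65
tool_pos: [0.4732, 0.1916, 0.2747]
ee_rot: [0.452, 3.1, 0.007]
force: [1.2, 0.1, -2.1]
gripper_width: 0.67
gripper_force: 19.9
```

drive_tool --pt "-7 -25 0 -0.3 150" --pt "-19 -67 0 -0.7 150" --pt "-31 -110 0 -1.1 150" --pt "-44 -155 0 -1.5 150" --pt "-57 -200 0 -1.65 150" --pt "-70 -245 0 -1.65 150" --pt "-81 -290 0 -1.65 150" --pt "-90 -319 0 -1.65 150"

```text
t: 14.45
tool_pos: [0.4646, -0.1433, 0.267]
ee_rot: [-0.096, -3.138, 0.0]
force: [1.0, 0.2, -2.8]
gripper_width: 0.669
gripper_force: 19.9
```

drive_tool --pt "0 0 0 0 150" --pt "0 0 0 0 150"

```text
t: 14.65
tool_pos: [0.4652, -0.1408, 0.2671]
ee_rot: [-0.096, -3.138, -0.002]
force: [0.6, 1.6, -2.1]
gripper_width: 0.666
gripper_force: 19.9
```

```bash
python3 - <<'E'
from h import *
from plant import r,viewer
f=viewer.grab_frame("wrist"); g=viewer.grab_frame("side"); o=np.zeros((480,800,3),np.uint8); o[:,:520]=f["img"][:,60:580]; o[:400,520:]=cv2.resize(g["img"][50:350,190:400],(280,400))
cv2.imwrite("pics/w4.png",o[:,:,::-1]); pickle.dump(f,open("wrist4.pkl","wb")); s=r.state(); print(s["tool_pos"],totool(s,T(12,-45,.027)),s["gripper_width"],s["t"]); M=Ro.from_rotvec(s["ee_rot"]).as_matrix(); print(np.degrees(np.arctan2(M[1,1],M[0,1])))
E
```

```text
[ 0.46561661 -0.13961427  0.2677714 ] [ -0.93594942  -1.19615575 240.76961437] 0.6625186532602012 14.75
86.6371789206894
```

View pics/w4.png

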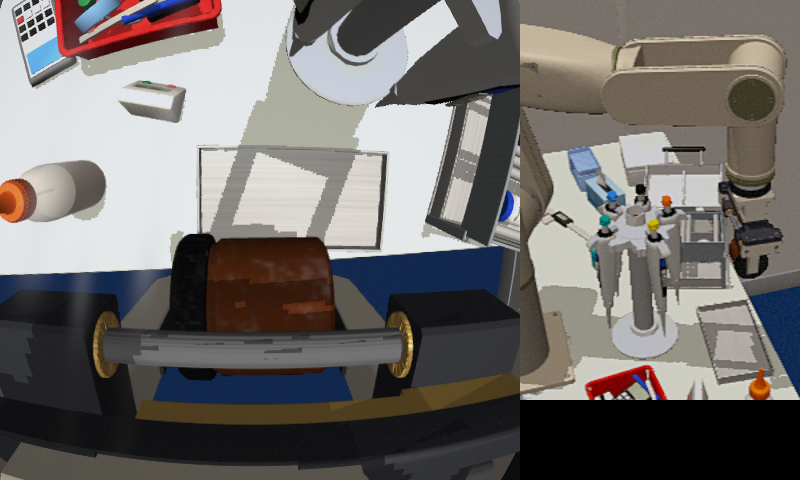

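Pot B is held above the tray. The tray corners are at crop (199,147), (388,152) and (382,249), and the carousel is clear on the robot's side. I'll check the tray position from here.

```bash
python3 - <<'E'
from h import *
f=pickle.load(open("wrist4.pkl","rb"))
for p in((199,147),(388,152),(382,249)): print(fray(f,(p[0]+60,p[1]),.02))
print([T(x,y).round(3) for x,y in((-60,-110),(-60,110),(60,110))])
E
```

```text
[ 0.39305876 -0.19436856  0.02      ]
[0.40782536 0.02070844 0.02      ]
[0.52361782 0.01375059 0.02      ]
[array([ 0.39 , -0.201,  0.   ]), array([0.404, 0.018, 0.   ]), array([0.524, 0.011, 0.   ])]
```

drive_tool --pt "0 0 30 0 150" --pt "0 0 75 0 150" --pt "0 0 120 0 150" --pt "0 0 165 0 150" --pt "0 0 205 0 150" --pt "0 0 230 0 150" --pt "0 0 240 0 150" --pt "0 0 243 0 150"

```text
t: 15.55
tool_pos: [0.4653, -0.1393, 0.0247]
ee_rot: [-0.091, -3.138, -0.001]
force: [-0.2, -0.6, -2.3]
gripper_width: 0.669
gripper_force: 19.9
```

drive_tool --pt "0 0 1 0 150" --pt "0 0 2 0 150" --pt "0 0 3 0 150" --pt "0 0 3 0 150"

```text
t: 15.95
tool_pos: [0.4666, -0.1409, 0.0236]
ee_rot: [0.093, 3.139, -0.001]
force: [0.7, 0.3, -2.8]
gripper_width: 0.669
gripper_force: 19.9
```

drive_tool --pt "0 0 1 0 150" --pt "0 0 2 0 150" --pt "0 0 3 0 150" --pt "0 0 4 0 150" --pt "0 0 4 0 150"

```text
t: 16.45
tool_pos: [0.4675, -0.141, 0.0211]
ee_rot: [0.093, 3.138, -0.001]
force: [-5.9, 4.4, 17.7]
gripper_width: 0.668
gripper_force: 20.0
```

drive_tool --pt "0 0 -1 0 150" --pt "0 0 -1 0 150" --pt "0 0 -1 0 62" --pt "0 0 -1 0 62" --pt "0 0 -1 0 62" --pt "0 0 -20 0 62" --pt "0 0 -60 0 62" --pt "0 0 -105 0 62"

```text
t: 17.25
tool_pos: [0.4641, -0.1399, 0.1229]
ee_rot: [-0.093, -3.136, -0.002]
force: [0.9, 0.7, 0.0]
gripper_width: 0.756
gripper_force: 0.0
```

drive_tool --pt "0 0 -45 0 30" --pt "0 0 -95 0 30" --pt "0 0 -145 0 30" --pt "0 0 -165 0 30"

```text
t: 17.65
tool_pos: [0.4674, -0.1413, 0.2945]
ee_rot: [0.093, 3.133, -0.004]
force: [0.6, -1.3, 0.7]
gripper_width: 0.882
gripper_force: 0.0
```

```bash
python3 - <<'E'
from h import *
from plant import r,viewer
f=viewer.grab_frame("wrist"); g=viewer.grab_frame("side"); o=np.zeros((480,800,3),np.uint8); o[:,:520]=f["img"][:,60:580]; o[:400,520:]=cv2.resize(g["img"][150:350,230:370],(280,400))
cv2.imwrite("pics/w5.png",o[:,:,::-1]); pickle.dump(f,open("wrist5.pkl","wb")); s=r.state(); print(s["tool_pos"],totool(s,S((-72,46,88))),s["gripper_width"],s["t"])
E
```

```text
[ 0.46759273 -0.14134133  0.29304064] [107.48494078 352.72281159 203.44222066] 0.8805593469330798 17.75
```

View pics/w5.png

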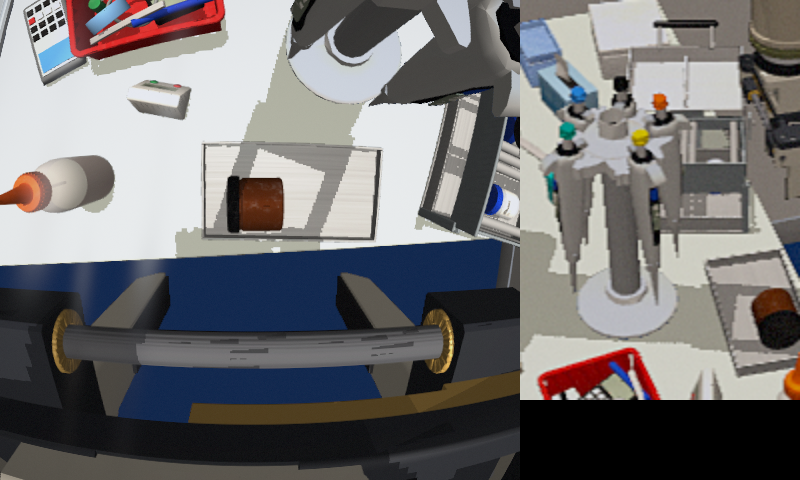

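Pot B lies still in the tray at crop (258,204). Next is pot A, going around the carousel.

drive_tool --pt "0 30 0 0 30" --pt "0 75 0 0 30" --pt "0 122 0 0 30" --pt "0 170 0 0 30" --pt "0 218 0 0.4 30" --pt "10 265 0 0.9 30" --pt "25 310 0 1.4 30" --pt "50 340 0 1.65 30"

```text
t: 18.55
tool_pos: [0.4348, 0.204, 0.286]
ee_rot: [-0.456, -3.105, 0.002]
force: [0.0, -0.4, 0.1]
gripper_width: 0.881
gripper_force: 0.0
```

drive_tool --pt "20 15 10 0 30" --pt "45 15 40 0 30" --pt "53 16 75 0 30" --pt "53 16 100 0 30" --pt "53 16 100 0 30" --pt "53 16 100 0 30"

```text
t: 19.15
tool_pos: [0.3892, 0.2318, 0.1878]
ee_rot: [-0.453, -3.107, 0.002]
force: [0.7, 0.6, 0.6]
gripper_width: 0.883
gripper_force: 0.0
```

```bash
python3 - <<'E'
from h import *
from plant import r,viewer
f=viewer.grab_frame("wrist"); pickle.dump(f,open("wrist6.pkl","wb"))
s=r.state(); print(s["tool_pos"],totool(s,S((-70,46,88))),s["gripper_width"],s["t"]); M=Ro.from_rotvec(s["ee_rot"]).as_matrix(); print(np.degrees(np.arctan2(M[1,1],M[0,1])))
cv2.imwrite("pics/w6.png",cv2.resize(f["img"][:,:,::-1],(480,360)))
E
```

```text
[0.39011237 0.23219714 0.18913309] [  2.77494995 -15.16263648 101.13326995] 0.8835654029447408 19.2
73.38752792948681
```

View pics/w6.png

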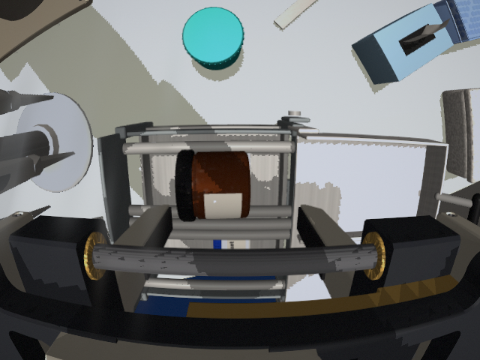

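Pot A spans x=176–250 in this half-size view, with the fingertips at 170 and 300, so I need −16 mm in y and +3 mm in x.

drive_tool --pt "3 -10 0 0 30" --pt "3 -16 10 0 30" --pt "3 -16 45 0 30" --pt "3 -16 80 0 30" --pt "3 -16 97 0 30" --pt "3 -16 100 0 30" --pt "3 -16 100 0 150" --pt "3 -16 100 0 150"

```text
t: 20.0
tool_pos: [0.3833, 0.2179, 0.0901]
ee_rot: [0.454, 3.107, 0.001]
force: [-0.5, -0.3, -0.4]
gripper_width: 0.756
gripper_force: 0.6
```

drive_tool --pt "0 0 0 0 150" --pt "0 0 0 0 150" --pt "0 0 0 0 150"

```text
t: 20.3
tool_pos: [0.3834, 0.2181, 0.0899]
ee_rot: [0.453, 3.107, 0.002]
force: [-1.0, -1.2, 5.4]
gripper_width: 0.695
gripper_force: 19.7
```

drive_tool --pt "0 0 -20 0 150" --pt "0 0 -60 0 150" --pt "0 0 -110 0 150" --pt "0 0 -155 0 150" --pt "-15 3 -180 0 150" --pt "-50 10 -183 0 150" --pt "-80 10 -183 0 150" --pt "-90 0 -183 0 150"

```text
t: 21.1
tool_pos: [0.4704, 0.1918, 0.2712]
ee_rot: [-0.453, -3.109, 0.0]
force: [-0.7, -0.2, -1.6]
gripper_width: 0.666
gripper_force: 19.9
```

drive_tool --pt "-10 -32 0 -0.3 150" --pt "-22 -74 0 -0.8 150" --pt "-34 -116 0 -1.2 150" --pt "-47 -158 0 -1.5 150" --pt "-59 -198 0 -1.65 150" --pt "-68 -224 0 -1.65 150" --pt "-72 -232 0 -1.65 150" --pt "-72 -232 0 -1.65 150"

```text
t: 21.9
tool_pos: [0.4709, -0.0515, 0.2713]
ee_rot: [-0.097, -3.139, -0.001]
force: [-0.4, 0.3, -2.3]
gripper_width: 0.665
gripper_force: 19.9
```

drive_tool --pt "0 0 0 0 150" --pt "0 0 0 0 150"

```text
t: 22.1
tool_pos: [0.4713, -0.0495, 0.2716]
ee_rot: [-0.091, -3.14, -0.001]
force: [-0.4, 0.2, -1.2]
gripper_width: 0.669
gripper_force: 19.9
```

```bash
python3 - <<'E'
from h import *
from plant import r,viewer
s=r.state(); print(s["tool_pos"],totool(s,T(12,46,.021)),s["gripper_width"],s["t"],s["force"]); M=Ro.from_rotvec(s["ee_rot"]).as_matrix(); print(np.degrees(np.arctan2(M[1,1],M[0,1])))
f=pickle.load(open("wrist5.pkl","rb")); 
for p in((318,205),(344,205),(289,205)): print(fray(f,p,.05))
E
```

```text
[ 0.47134079 -0.04952255  0.27156265] [ -0.50963312  -0.38617887 250.56240561] 0.6688178183509784 22.1 [-0.4294041  0.1666825 -1.2023776]
86.69169602858211
[ 0.46655735 -0.13450659  0.05      ]
[ 0.46815477 -0.10540572  0.05      ]
[ 0.46463049 -0.16691032  0.05      ]
```

drive_tool --pt "0 3 30 0 150" --pt "0 3 75 0 150" --pt "0 3 120 0 150" --pt "0 3 165 0 150" --pt "0 3 205 0 150" --pt "0 3 230 0 150" --pt "0 3 242 0 150" --pt "0 3 246 0 150"

```text
t: 22.9
tool_pos: [0.4708, -0.0468, 0.0246]
ee_rot: [-0.091, -3.138, -0.001]
force: [-0.6, 0.4, -1.3]
gripper_width: 0.665
gripper_force: 19.9
```

drive_tool --pt "0 0 1 0 150" --pt "0 0 2 0 150" --pt "0 0 3 0 150" --pt "0 0 3 0 150"

```text
t: 23.3
tool_pos: [0.4724, -0.048, 0.0236]
ee_rot: [0.093, 3.139, -0.0]
force: [-0.0, 0.0, -2.1]
gripper_width: 0.668
gripper_force: 19.9
```

drive_tool --pt "0 0 1 0 150" --pt "0 0 2 0 150" --pt "0 0 3 0 150" --pt "0 0 3.5 0 150"

```text
t: 23.7
tool_pos: [0.4724, -0.0479, 0.0209]
ee_rot: [0.093, 3.139, -0.0]
force: [-8.2, 2.6, 18.3]
gripper_width: 0.666
gripper_force: 19.9
```

drive_tool --pt "0 0 -1 0 150" --pt "0 0 -1 0 150" --pt "0 0 -1 0 66" --pt "0 0 -1 0 66" --pt "0 0 -1 0 66" --pt "0 0 -20 0 66" --pt "0 0 -60 0 66" --pt "0 0 -105 0 66"

```text
t: 24.5
tool_pos: [0.4698, -0.0475, 0.1235]
ee_rot: [-0.093, -3.136, -0.001]
force: [1.6, -0.2, -0.3]
gripper_width: 0.741
gripper_force: 0.0
```

drive_tool --pt "0 0 -45 0 30" --pt "0 0 -95 0 30" --pt "0 0 -145 0 30" --pt "0 0 -165 0 30" --pt "0 0 -165 0 30" --pt "0 0 -165 0 30"

```text
t: 25.1
tool_pos: [0.4716, -0.0478, 0.2886]
ee_rot: [-0.093, -3.14, 0.0]
force: [-0.7, -0.1, -0.2]
gripper_width: 0.885
gripper_force: 0.0
```

```bash
python3 - <<'E'
from h import *
from plant import r,viewer
f=viewer.grab_frame("wrist"); g=viewer.grab_frame("side"); o=np.zeros((480,800,3),np.uint8); o[:,:520]=f["img"][:,60:580]; o[:400,520:]=cv2.resize(g["img"][150:350,230:370],(280,400))
cv2.imwrite("pics/w7.png",o[:,:,::-1]); s=r.state(); print(s["tool_pos"],s["t"],s["force"])
E
```

```text
[ 0.47071374 -0.04763611  0.2868937 ] 25.2 [ 0.14610896 -0.21861456 -0.42883448]
```

View pics/w7.png

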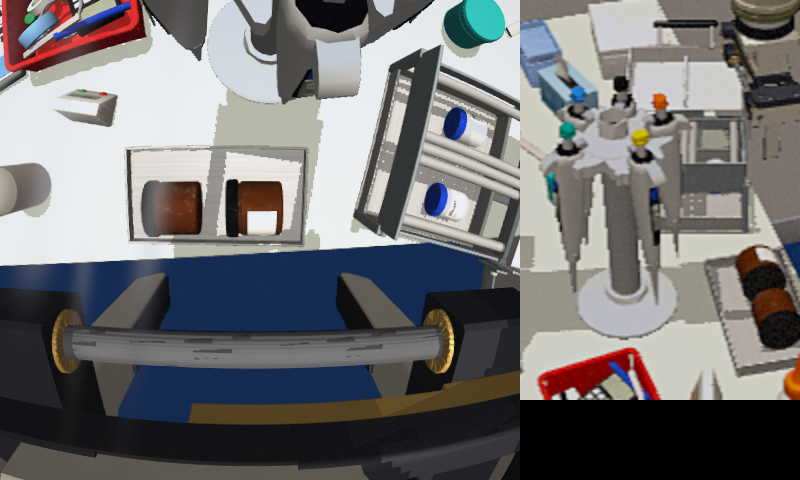

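The two large pots lie in the tray at (172,208) and (255,208). The small ones are in the catch tray at (462,127) and (448,202), the hopper is down, and the bottle and timer haven't moved. One short settle, then I hand in.

drive_tool --pt "0 0 0 0 30" --pt "0 0 0 0 30" --pt "0 0 0 0 30" --pt "0 0 0 0 30" --pt "0 0 0 0 30"

```text
t: 25.7
tool_pos: [0.4716, -0.0478, 0.2891]
ee_rot: [-0.093, -3.14, 0.0]
force: [-0.6, -0.2, -0.5]
gripper_width: 0.883
gripper_force: 0.0
```

```bash
python3 -c "
from plant import r
print(r.sign_off())"
```

```text
the job is handed in; nothing more can be done
None
```

The job is handed in at 25.7 s: the hopper was emptied and lowered, the small pots dropped into the catch tray, and both large pots lie next to each other, end to end, in the steel tray, with the bottle and timer untouched.

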